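Clip the tin into the rail holder and park it at the pointed tab

TASK

Push the flat tin straight into the spring clip on the front of the rail's carriage until it snaps fully home against the pad. Then lift the carriage's release bar and, holding it up, slide the carriage with the tin along the rail until it stands level with the tab with the pointed head; let go so that the bar drops fully and the carriage locks in the notch nearest that tab, with the tin still in the clip. Keep the tin flat on the worktop and leave the jam jar and the mug where they stand.

Things in the scene. Friction and masses are not known exactly. Their poses are not given: they have to be found in the camera images.
- tin_mid (a point): centre (half-way up) of a closed round tin, 86 mm diameter, 40 mm high, about 0.23 kg, standing loose on the worktop in front of the rail (too wide for most grippers: push it)
- rail: grey aluminium rail fixed on the worktop, 406 mm along its own y, 40 mm deep (60 at its ends), 64 mm high with its teeth. Origin: middle of its underside, on the worktop; +x to the back, +y along the rail, z up. Nine notches, 30 mm apart, at rail y = -0.12, -0.09 .. 0.12, lock the carriage (1 to 2 mm play); the teeth are roofed at 45 degrees, so a dropped pawl slides into the nearest notch
- carriage (a joint): how far the carriage has slid along the rail, m, positive to the rail's +y, 0 at the middle, stops at -0.124 and +0.124; drags a few N with the bar up (so a finger pressing on the bar may take it along by friction before it meets a cheek), locked in a notch while the bar is down
- carriage_mid (a point): middle of the carriage's width, on the rail's axis, at worktop height; axes as the rail's. The carriage is a grey plastic saddle on the rail, 116 mm along y, 64 mm deep, 76 mm high (97 at the hinge lugs). It carries the clip on its front (-x) and the release bar on top
- release_bar (a joint): angle of the release bar, rad: 0 fully down (locked, as at the start), stop at 0.85; the pawl is clear of the teeth above 0.5. A spring pulls it down (5 to 9 N at the bar). It swings on 85 mm arms about a hinge along rail y, 28 mm behind carriage_mid and 85 mm high, the bar being toward the robot; follow this arc, as a finger that stays level rubs on the bar
- bar_mid (a point): middle of the release bar: round steel bar, 12 mm thick, along rail y, between two steel cheeks 68 mm apart inside, which stand 20 mm out in front of it: a finger in front of the bar, between the cheeks, can push it back and up and shift the carriage sideways. Bar down: 30 mm in front of carriage_mid, 147 mm high; at 0.62 rad 17 mm behind it, 169 mm high. It may also be pinched from above
- pointed_tab: the target: upright aluminium tab, 125 mm high, with a pointed (diamond) head, fixed on the worktop behind the rail. Origin on the worktop under the tab; axes parallel to the rail's
- round_tab: the other tab, same build and height but with a round disc head: not the target
- jam_jar: jam jar, 71 mm diameter, 110 mm high, bystander; origin under its centre
- mug: mug, 86 mm diameter, 90 mm high, bystander; origin under its centre
- clip_home (a point): where the tin's centre is when fully home in the clip (carriage-fixed, 78 mm in front of carriage_mid, 20 mm high; axes as the rail's). Clip: rubber pad 43 mm behind this point, and two sprung prongs with round black tips (14 mm diameter, 10 to 38 mm high) 20 mm in front of it, 44 mm to each side. Push the tin straight along rail +x: tips met 44 mm before home, snaps past 20 mm before; 4 to 15 N

How it is judged:
On the way, in this order (a step that is already met when the one before it is completed fails the run):
1. the tin is snapped home in the carriage's clip (x of tin_mid in the frame of clip_home between -0.005 and 0.01 m and y of tin_mid in the frame of clip_home between -0.006 and 0.006 m), for 0.2 s.
2. with the release bar held up, the carriage with the tin in its clip is brought level with the pointed tab (value of joint release_bar above 0.4 rad and y of carriage_mid in the frame of pointed_tab between -0.025 and 0.025 m and horizontal distance between tin_mid and clip_home below 0.01 m), for 0.1 s.
At the end, for the whole second after the job is handed in: the release bar is down (under 0.08 rad), so that the carriage is locked in a notch, within 20 mm of the pointed tab along the rail; the tin stands flat in the clip, its centre within 6 mm of home toward the front and 8 mm sideways; everything is at rest (value of joint release_bar below 0.08 rad and y of carriage_mid in the frame of pointed_tab between -0.02 and 0.02 m and x of tin_mid in the frame of clip_home between -0.006 and 0.01 m and y of tin_mid in the frame of clip_home between -0.008 and 0.008 m and height (world z) of tin_mid below 0.024 m and angle between tin_mid's own z axis and vertical below 0.08 rad and velocity of joint carriage between -0.01 and 0.01 m/s); the robot touches nothing.
It fails at once if the tin is tipped or lifted off the worktop (angle between tin_mid's own z axis and vertical above 0.35 rad or height (world z) of tin_mid above 0.05 m).
It fails at once if the jam jar or the mug is moved by more than 30 mm (distance of any of jam_jar, mug from where it was at the start of the episode above 0.03 m).
It also fails if it takes over 54 s, if anything falls off the work surface, if the arm or the gripper's body presses on something with over 40 N, if the wrist force passes 120 N, or if a joint passes its speed limit or range.

ROBOT

A 6-joint arm with a two-finger parallel gripper is mounted at the origin on the work surface; the furniture and walls round the work are solid. World frame = base frame: x ahead of the robot, y to its left, z up, the work surface at z = 0. Lengths are in m, angles in rad, forces in N, time in s.
With the tool pointing down it reaches from about 0.25 to 0.775 m from the base axis. Payload 4 kg.
Tool frame: the origin (TCP) lies at the very end of the fingers, on their centre line; the grasp point (between the pads) lies 19 mm behind it; x points along the fingers, y is the direction in which the jaws open and shut, and the axes are right-handed (so a half turn about x gives the same grasp; the last joint's range is limited). The gripper opens to 85 mm and grips with 20 to 120 N. Pads are 22 mm wide; open, the fingers measure 114 mm over their backs; the gripper's body (76 mm by 85 mm) begins 54 mm behind the grasp point. The pads swing forward as they close: fully open they stand 13 mm farther back than shut.
Start: joints at [1.218, 0.087, 1.371, -0, 1.684, -0.103], TCP at [0.136, 0.533, 0.231] pointing down, gripper open.
Joint ranges: [-3.1, 3.1], [-0.76, 2.03], [0.27, 2.55], [-1.08, 4.22], [0.17, 2.65], [-2.57, 2.57]. Speed limits (rad/s): [2.79, 2.79, 3.14, 3.14, 3.14, 3.14].

INTERFACE

Orientations are given as a rotation vector (axis times angle).
In Python, from bench import monitor, viewer, job gives the robot as it stands. The module is installed in compiled form; this text tells all that it offers.
- The arm moves only by the tool step_arm, never from a script. Its argument "series" is a list of rows, each an object with "delta_rot": the turn, a rotation vector about the tool's x, y, z in degrees, a list of three; "slide": the shift along the tool's x, y, z in cm, a list of three; "hand": the finger opening in cm, from 0 to 8.54. A call has 1 to 5 rows; each row shifts and turns the pose as measured when the row begins, along the tool's axes as they then stand; what a row does not reach is not made up. A row lasts 1/10 s, in which the tool goes at most 50 mm and 8.59 degrees, less where a joint would pass 70% of its speed; a pose out of reach is approached as far as the arm can. A call is refused whole if a number of a shift passes 5 or a number of a turn 8.59, either way. A call with a gripper value outside its range is refused whole. The fingers move at their own pace and stop on an object; the grip force is fixed at half the most. Time passes only in rows, so rows that do not move let the fingers close. It gives the time, the measured TCP pose, the force and the opening at its end, in the units of the state.
- monitor.state(): the state, without advancing time (a new reading comes with each control period).
- viewer.get_image(name): name is "side" or "top" or "wrist"; returns (picture, depth): 400x640x3 uint8, blue, green, red; 400x640 float32, m along the optical axis (not along the pixel's ray), 0 where there is no reading.
- viewer.calibration(name): a dict with "intrinsics" (3x3 intrinsics, pixels), "position" and "orientation" of the camera in the world. Camera axes: x right, y up, looking along -z (the intrinsics and any distortion apply to the point x, -y, -z); pixel columns grow to the right and rows downward; lengths in m; the calibration is good to about 2 mm. The wrist camera is an equidistant fisheye: a pixel r from the principal point sees the ray r / f radians off the axis. A picture is of the moment at which its call begins: read the wrist's pose just before it. calibration takes no time and is no camera call; for the wrist camera it gives the pose at the moment of the call.
- job.job_done(): hands the job in, once; it reports no verdict.
The state is a dict: "time_s": time; "joint_positions": joint angles; "joint_vel": joint speeds; "tau": joint torques, N m; "position": TCP position; "orientation": TCP orientation; "force": force on the tool from outside, world axes, zero at the start; "moment": the same for the moment, N m; "opening": finger opening in m.
Only numpy, scipy, OpenCV 4.12 (cv2) and the standard library are available. Lean on these libraries where they do the work, as an engineer would, in place of code of your own. Each camera call takes 0.05 s, during which the arm holds its last target. There are 200 camera calls.

## Working session

There is one attempt and no reset: what is moved stays moved. The work goes in short steps, Python scripts to look and compute and a tool call to move; the robot and the scene stay as the last step left them, time stands still between calls to the robot, and variables do not carry over. Pictures are saved under pics/ and viewed, about 8 in all and at most 12, crops included, and the job is handed in when it is done.

Besides the shell and the picture viewer there is one more tool, called after "Call:" as name(argument=value, ...) on one line, values as JSON. step_arm: Moves the arm, as the interface text tells. Its arguments: {"type":"object","properties":{"series":{"type":"array"}},"required":["series"]}

```bash
mkdir -p pics; cat > h.py <<'E'
import numpy as np, cv2
from scipy.spatial.transform import Rotation as R
from bench import monitor, viewer, job
def rot(o):
    o=np.array(o,float)
    if o.shape==(3,3): return o
    return (R.from_rotvec(o) if o.size==3 else R.from_quat(o)).as_matrix()
def shot(name,f):
    c=viewer.calibration(name); im,d=viewer.get_image(name)
    cv2.imwrite(f'pics/{f}.png',im); np.savez(f'{f}.npz',d=d,K=c["intrinsics"],p=c["position"],R=rot(c["orientation"]))
    return im,d,c
def pts(f):
    z=np.load(f+'.npz'); d=z['d'];K=z['K']
    v,u=np.mgrid[:400,:640]
    P=np.stack([(u-K[0,2])/K[0,0]*d,-(v-K[1,2])/K[1,1]*d,-d],-1)
    W=P@z['R'].T+z['p']; W[d==0]=np.nan
    return W
E
python3 - <<'E'
from h import *
print(monitor.state())
for n in ("side","top"):
    im,d,c=shot(n,n+"0"); print(n,c)
E
```

```text
{'time_s': 0.0, 'joint_positions': array([ 1.21789230e+00,  8.79216621e-02,  1.37231217e+00, -1.12948933e-05,
        1.68360289e+00, -1.03098281e-01]), 'joint_vel': array([ 2.18853307e-04, -2.67802423e-04, -5.40045932e-04,  2.51654527e-05,
        1.68022961e-04,  2.08076044e-03]), 'tau': array([-2.16766362e-03, -3.51886082e+01, -3.13264203e+01, -3.10496471e-04,
        1.12144399e-02, -1.56082029e-05]), 'position': array([0.1357947 , 0.53243483, 0.23012798]), 'orientation': array([ 0.19439644,  1.56238163, -0.19784174]), 'force': array([-0.18227505,  0.46330378,  0.79315308]), 'moment': array([ 0.03462108,  0.01322341, -0.0299916 ]), 'opening': 0.08517696437778408}
side {'intrinsics': array([[457.88509587,   0.        , 311.49997202],
       [  0.        , 457.88509587, 202.05046373],
       [  0.        ,   0.        ,   1.        ]]), 'position': array([0.89564236, 1.05314637, 0.65123818]), 'orientation': array([0.22422399, 1.56813555, 2.48354892])}
top {'intrinsics': array([[389.18883701,   0.        , 325.20355424],
       [  0.        , 389.18883701, 198.07018273],
       [  0.        ,   0.        ,   1.        ]]), 'position': array([ 0.40881033, -0.01717127,  1.32470842]), 'orientation': array([ 0.11843159, -0.13429026, -1.56328603])}
```

View pics/top0.png

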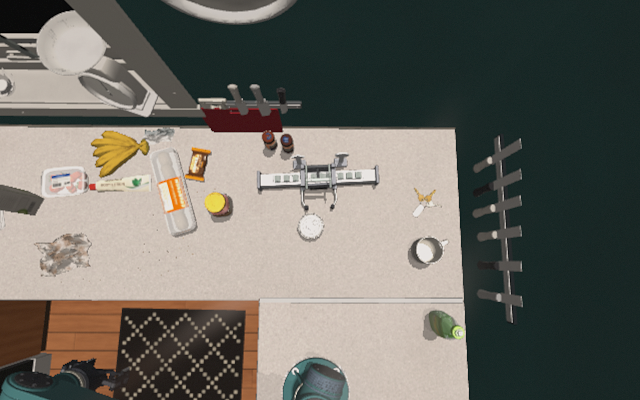

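View pics/side0.png

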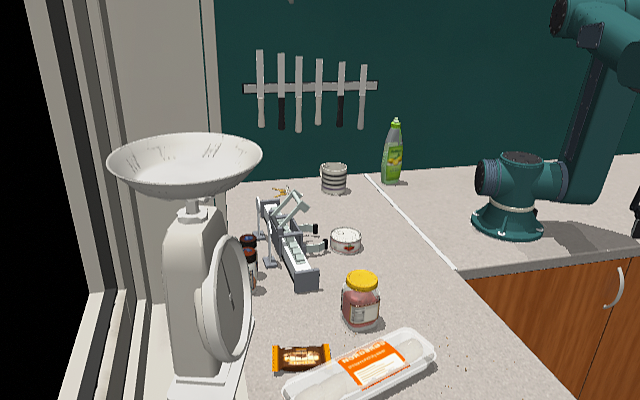

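The top view shows the rail from (258,182) to (378,175), the carriage at (318,178), the tin at (311,227), the jar at (217,204), the mug at (428,250) and the tabs near (298,160) and (341,159). I'll enlarge it and take positions.

```bash
python3 - <<'E'
from h import *
a=cv2.imread('pics/top0.png')[135:250,245:395]; b=cv2.imread('pics/side0.png')[180:300,230:370]
a=cv2.resize(a,(780,598),interpolation=cv2.INTER_CUBIC); b=cv2.resize(b,(700,600),interpolation=cv2.INTER_CUBIC)
cv2.imwrite('pics/topc.png',a);cv2.imwrite('pics/sidec.png',b)
W=pts('top0'); np.set_printoptions(precision=4,suppress=True)
print('table z',np.nanmedian(W[270:290,280:400,2]))
# tin top
def reg(r,c,zlo,zhi):
    P=W[r[0]:r[1],c[0]:c[1]].reshape(-1,3); return P[(P[:,2]>zlo)&(P[:,2]<zhi)]
for n,r,c,l,h in [('tin',(208,245),(292,330),.032,.05),('jar',(185,222),(200,236),.09,.13),('mug',(232,268),(410,450),.07,.11)]:
    P=reg(r,c,l,h); (cx,cy),rad=cv2.minEnclosingCircle(P[:,:2].astype(np.float32)); print(n,len(P),np.median(P,0),cx,cy,rad)
P=reg((160,200),(252,385),.035,.075)
print('rail/teeth',len(P),P.min(0),P.max(0)); (c,s,ang)=cv2.minAreaRect(P[:,:2].astype(np.float32)); print(c,s,ang)
P=reg((145,215),(285,350),.1,.2); 
for p in P: pass
print('high',len(P)); 
for lo in (.1,.115,.13,.14,.15): 
    Q=P[(P[:,2]>lo)&(P[:,2]<lo+.015)]; print(lo,len(Q),Q.mean(0) if len(Q) else '',Q.min(0),Q.max(0))
E
```

```text
table z 0.0012452913995473214
tin 531 [0.5242 0.0171 0.038 ] 0.5338317155838013 0.020250560715794563 0.05287247151136398
jar 375 [0.5889 0.3161 0.1104] 0.5904792547225952 0.31609490513801575 0.034711431711912155
mug 193 [ 0.4516 -0.38    0.0861] 0.4516482353210449 -0.3710476756095886 0.05688765272498131
rail/teeth 1546 [ 0.6141 -0.2087  0.0352] [0.7475 0.1979 0.075 ]
(0.6781008243560791, -0.005330100655555725) (0.1319575011730194, 0.40568703413009644) 2.3050484657287598
high 255
0.1 67 [0.7378 0.0037 0.1076] [ 0.6924 -0.1025  0.1003] [0.7809 0.1016 0.1145]
0.115 46 [ 0.7291 -0.0213  0.1222] [ 0.6798 -0.0984  0.1156] [0.7508 0.0712 0.129 ]
0.13 22 [ 0.6594 -0.012   0.139 ] [ 0.632  -0.0468  0.13  ] [0.6828 0.0313 0.1435]
0.14 103 [ 0.654  -0.0085  0.1504] [ 0.632  -0.0467  0.1406] [0.6738 0.031  0.1549]
0.15 96 [ 0.6552 -0.01    0.1541] [ 0.6404 -0.0464  0.15  ] [0.6685 0.0305 0.1636]
```

View pics/topc.png

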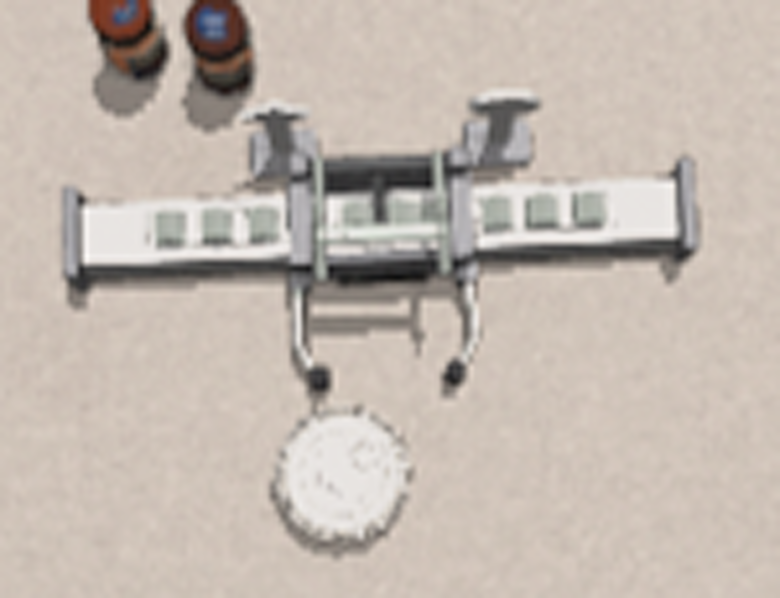

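View pics/sidec.png

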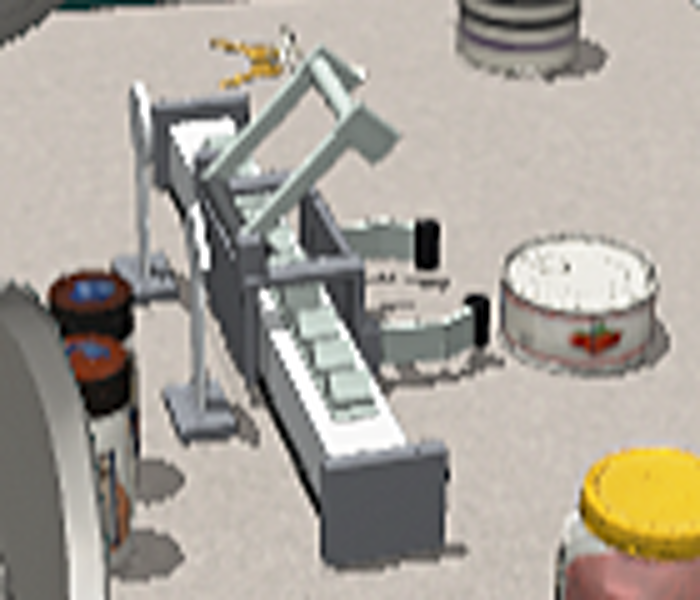

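The top crop shows the tin front-left of the prong tips (318,378) and (455,373), and tab heads at (275,112) and (505,103). In the side crop the near tab (200,235) looks pointed and the far one (140,120) looks oval. I'll check that with the wrist camera. Next is the rail yaw.

```bash
python3 - <<'E'
from h import *
np.set_printoptions(precision=4,suppress=True)
W=pts('top0'); P=W[130:250,245:395].reshape(-1,3); P=P[~np.isnan(P[:,0])]
def sel(x,y,z): return P[(P[:,0]>x[0])&(P[:,0]<x[1])&(P[:,1]>y[0])&(P[:,1]<y[1])&(P[:,2]>z[0])&(P[:,2]<z[1])]
# bar: top at .153, fit line
B=sel((.62,.70),(-.06,.05),(.135,.165)); print('barpts',len(B)); 
for y0 in np.arange(-.05,.04,.01):
    q=B[(B[:,1]>=y0)&(B[:,1]<y0+.01)]; print(round(y0,3),len(q),q[:,0].min() if len(q) else '',np.median(q,0) if len(q) else '',q[:,0].max() if len(q) else '')
# rail top strips outside carriage
for y0 in (-.2,-.18,-.15,-.12,-.09,.08,.1,.13,.16,.18):
    q=sel((.6,.8),(y0,y0+.015),(.03,.075)); q=q[q[:,0]<.73]; print('rail',y0,len(q),q[:,0].min(),q[:,0].max(),np.median(q,0))
for s in ((-.13,-.06),(.04,.12)):
    q=sel((.69,.8),s,(.095,.135)); print('tab',len(q),q.mean(0),q.min(0),q.max(0))
T=sel((.45,.6),(-.05,.08),(.03,.05)); print('tin strips')
T=T[T[:,2]>.034]; m=np.median(T[:,:2],0); T=T[np.hypot(*(T[:,:2]-m).T)<.046]; print(len(T),T.mean(0),T.min(0),T.max(0),(T.min(0)+T.max(0))/2)
for s in ((-.09,-.04),(.01,.06)):
    q=sel((.56,.62),s,(.025,.05)); print('tip',len(q),q.mean(0),q.min(0),q.max(0))
s=monitor.state(); Rt=rot(s['orientation']); print(Rt)
c=viewer.calibration('wrist'); print('wristcam in tool',Rt.T@(np.array(c['position'])-s['position']),Rt.T@rot(c['orientation']),c['intrinsics'])
E
```

```text
barpts 138
-0.05 31 0.6359201851957231 [ 0.6542 -0.0434  0.1518] 0.67804299913757
-0.04 12 0.652514896695746 [ 0.6573 -0.0341  0.1519] 0.6620861865436435
-0.03 12 0.6517496474245148 [ 0.6565 -0.0249  0.1538] 0.6627234627374468
-0.02 12 0.6525061404656456 [ 0.657  -0.0157  0.1516] 0.6621774100316802
-0.01 15 0.6519319530105265 [ 0.656  -0.0064  0.1533] 0.6623639538650654
0.0 9 0.6515850958345911 [0.6553 0.0059 0.1525] 0.6585726708129651
0.01 12 0.649251975256717 [0.654  0.015  0.1519] 0.6582574148122248
0.02 21 0.6319784130395112 [0.6517 0.0272 0.1514] 0.6707312598572068
0.03 14 0.6329150762914353 [0.649  0.0304 0.1493] 0.6747519638252395
rail -0.2 71 0.6708425195571537 0.7235927297437179 [ 0.6958 -0.1946  0.0476]
rail -0.18 50 0.6745486903353608 0.7142868120257266 [ 0.6937 -0.1731  0.0458]
rail -0.15 59 0.6733710569882961 0.7137767614507151 [ 0.6882 -0.1426  0.0521]
rail -0.12 59 0.6716774782267108 0.7093491599242426 [ 0.6877 -0.1119  0.056 ]
rail -0.09 62 0.6700521586753703 0.709873118420171 [ 0.685  -0.0821  0.0495]
rail 0.08 59 0.661163144869667 0.7027964564262672 [0.6787 0.0881 0
[... 332 characters left out ...]
7] [ 0.7449 -0.1032  0.0952] [ 0.7508 -0.0604  0.1263]
tab 125 [0.7682 0.0824 0.1067] [0.7062 0.0426 0.0953] [0.7998 0.1186 0.1264]
tin strips
498 [0.5242 0.0177 0.0384] [ 0.4839 -0.0229  0.034 ] [0.5674 0.0599 0.0468] [0.5257 0.0185 0.0404]
tip 23 [ 0.5969 -0.0579  0.0378] [ 0.5846 -0.0662  0.0322] [ 0.6177 -0.0492  0.0422]
tip 45 [0.5799 0.0312 0.038 ] [0.5602 0.0105 0.0275] [0.6177 0.0478 0.0446]
[[-0.0007  0.2472  0.969 ]
 [-0.0019  0.969  -0.2472]
 [-1.     -0.002  -0.0002]]
wristcam in tool [-0.1435  0.0012 -0.0653] [[-0.0004  0.2577 -0.9662]
 [ 1.      0.0001 -0.0004]
 [-0.     -0.9662 -0.2577]] [[309.7069   0.     322.6807]
 [  0.     309.7069 202.6175]
 [  0.       0.       1.    ]]
```

```bash
cat >> h.py <<'E'
YAW=0.047
def target_R(yaw=YAW,tilt=0.): # tilt>0: fingertips lean forward (hand back)
    b=np.array([[0,0,1],[0,1,0],[-1,0,0.]])
    return R.from_rotvec([0,0,yaw]).as_matrix()@b@R.from_rotvec([0,-tilt,0]).as_matrix()
def go(p,yaw=YAW,tilt=0.):
    s=monitor.state(); Rt=rot(s['orientation'])
    dr=R.from_matrix(Rt.T@target_R(yaw,tilt)).as_rotvec(degrees=True)
    print('t',round(s['time_s'],2),'pos',np.round(s['position'],4),'F',np.round(s['force'],1),'rot',np.round(dr,2),'slide_now',np.round(Rt.T@(np.array(p)-s['position'])*100,2),'slide_aligned',np.round(target_R(yaw,tilt).T@(np.array(p)-s['position'])*100,2))
E
cat > go.py <<'E'
import sys; from h import *
a=[float(v) for v in sys.argv[1:]]; go(a[:3],*(a[3:]))
E
echo
```

Call:
step_arm(series=[{"delta_rot":[-8.5,0,0],"slide":[0,-2,1],"hand":7.2},{"delta_rot":[-8.5,0,0],"slide":[0,-3,1],"hand":7.2},{"delta_rot":[0,0,0],"slide":[0,-4,2.2],"hand":7.2},{"delta_rot":[0,0,0],"slide":[0,-4,2.2],"hand":7.2},{"delta_rot":[0,0,0],"slide":[0,-4,2.2],"hand":7.2}])

```text
time_s: 0.6
position: [0.2192, 0.361, 0.2259]
orientation: [-0.058, 1.575, 0.046]
force: [1.1, -1.0, 0.5]
opening: 0.0722
```

```bash
python3 go.py 0.43 0.045 0.2
```

```text
t 0.6 pos [0.2192 0.361  0.2259] F [ 1.1 -1.   0.5] rot [ 1.1  -0.29  0.43] slide_now [  2.74 -32.91  18.96] slide_aligned [  2.59 -32.56  19.58]
```

Call:
step_arm(series=[{"delta_rot":[1.1,0,0.4],"slide":[0.3,-4,2.4],"hand":7.2},{"delta_rot":[0,0,0],"slide":[0.3,-4,2.4],"hand":7.2},{"delta_rot":[0,0,0],"slide":[0.3,-4,2.4],"hand":7.2},{"delta_rot":[0,0,0],"slide":[0.3,-4,2.4],"hand":7.2},{"delta_rot":[0,0,0],"slide":[0.3,-4,2.4],"hand":7.2}])

```text
time_s: 1.1
position: [0.3511, 0.159, 0.2089]
orientation: [-0.039, 1.574, 0.039]
force: [1.4, 0.7, -1.0]
opening: 0.0719
```

Call:
step_arm(series=[{"delta_rot":[0,0,0],"slide":[0.3,-4,2.4],"hand":7.2},{"delta_rot":[0,0,0],"slide":[0.3,-4,2.4],"hand":7.2},{"delta_rot":[0,0,0],"slide":[0.3,-2,1.2],"hand":7.2},{"delta_rot":[0,0,0],"slide":[0,0,0],"hand":7.2}])

```text
time_s: 1.5
position: [0.4184, 0.0527, 0.197]
orientation: [-0.033, 1.577, 0.031]
force: [-0.1, 0.2, -0.5]
opening: 0.0722
```

```bash
python3 - <<'E'
from h import *
im,d,c=shot('wrist','w1'); go([0.43,0.045,0.2])
E
```

```text
t 1.55 pos [0.4178 0.0538 0.1971] F [ 0.3  0.2 -0.7] rot [-0.27 -0.37  0.01] slide_now [-0.29 -0.93  1.18] slide_aligned [-0.29 -0.93  1.18]
```

View pics/w1.png

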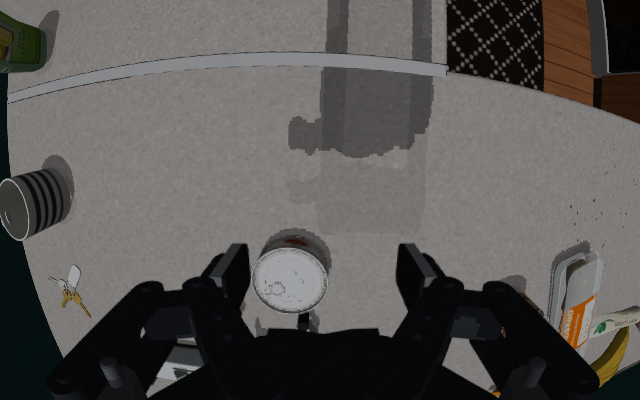

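The wrist view shows the tin at (290,280) between the open fingers, with the hand hiding the rail and tabs. I'll settle which tab is pointed from the depth profiles in the two fixed views.

```bash
python3 - <<'E'
from h import *
for f in('top0','side0'):
    W=pts(f).reshape(-1,3)
    for nm,c in (('L',.08),('R',-.082)):
        q=W[(abs(W[:,1]-c)<.035)&(W[:,0]>.725)&(W[:,0]<.775)]
        print(f,nm,[(round(z*1e3),len(k),*(np.round(1e3*np.array([k[:,1].min(),k[:,1].max(),k[:,0].mean()])).astype(int))) for z in np.arange(.04,.13,.008) for k in [q[(q[:,2]>=z)&(q[:,2]<z+.008)]] if len(k)])
im=cv2.imread('pics/side0.png'); a=im[215:270,258:282]; b=im[190:245,246:270]
cv2.imwrite('pics/tabs.png',cv2.resize(np.hstack([b,a]),(524,600),interpolation=cv2.INTER_LANCZOS4))
E
```

```text
top0 L [(40, 4, np.int64(52), np.int64(66), np.int64(739)), (48, 2, np.int64(52), np.int64(59), np.int64(740)), (56, 3, np.int64(55), np.int64(61), np.int64(739)), (64, 5, np.int64(58), np.int64(68), np.int64(740)), (72, 1, np.int64(54), np.int64(54), np.int64(739)), (80, 3, np.int64(53), np.int64(67), np.int64(739)), (88, 3, np.int64(50), np.int64(63), np.int64(739)), (96, 10, np.int64(46), np.int64(82), np.int64(739)), (104, 10, np.int64(46), np.int64(78), np.int64(740)), (112, 9, np.int64(49), np.int64(71), np.int64(740)), (120, 6, np.int64(52), np.int64(64), np.int64(740))]
top0 R [(40, 2, np.int64(-90), np.int64(-86), np.int64(747)), (48, 3, np.int64(-83), np.int64(-76), np.int64(746)), (56, 5, np.int64(-89), np.int64(-75), np.int64(747)), (64, 1, np.int64(-88), np.int64(-88), np.int64(748)), (72, 4, np.int64(-85), np.int64(-75), np.int64(746)), (80, 4, np.int64(-94), np.int64(-71), np.int64(747)), (88, 8, np.int64(-103), np.int64(-68), np.int64(746)), (96, 9, np.int64(-100), np.int64(-61), np.int64(747)), (104, 14, np.int64(-102), np.int64(-60), np.int64(747)), (112, 6, np.int6
[... 595 characters left out ...]
4(63), np.int64(73), np.int64(742)), (120, 4, np.int64(62), np.int64(66), np.int64(743))]
side0 R [(40, 5, np.int64(-79), np.int64(-69), np.int64(750)), (48, 6, np.int64(-91), np.int64(-74), np.int64(750)), (56, 9, np.int64(-90), np.int64(-70), np.int64(750)), (64, 6, np.int64(-88), np.int64(-70), np.int64(749)), (72, 8, np.int64(-85), np.int64(-73), np.int64(750)), (80, 6, np.int64(-99), np.int64(-68), np.int64(750)), (88, 11, np.int64(-96), np.int64(-60), np.int64(750)), (96, 11, np.int64(-92), np.int64(-58), np.int64(750)), (104, 13, np.int64(-95), np.int64(-57), np.int64(750)), (112, 13, np.int64(-91), np.int64(-61), np.int64(750)), (120, 10, np.int64(-92), np.int64(-66), np.int64(750))]
```

View pics/tabs.png

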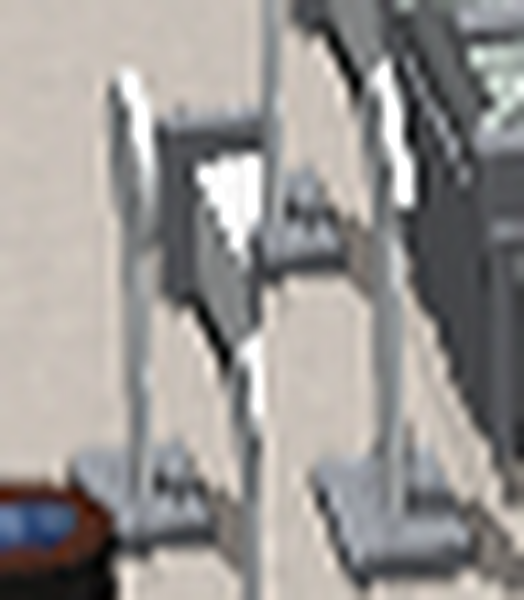

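The left (+y) tab's head narrows to about 5–12 mm at the top, against about 30 mm for the other. So the left tab is the diamond, at rail y about +0.067 from the carriage. Now I'll come down behind the tin.

```bash
python3 go.py 0.44 0.0175 0.013
```

```text
t 1.55 pos [0.4178 0.0538 0.1971] F [ 0.3  0.2 -0.7] rot [-0.27 -0.37  0.01] slide_now [18.4  -3.71  2.19] slide_aligned [18.41 -3.73  2.05]
```

Call:
step_arm(series=[{"delta_rot":[-0.3,-0.4,0],"slide":[4,-1.9,1],"hand":7.2},{"delta_rot":[0,0,0],"slide":[4,-1.8,1],"hand":7.2},{"delta_rot":[0,0,0],"slide":[4,0,0],"hand":7.2},{"delta_rot":[0,0,0],"slide":[3.5,0,0],"hand":7.2},{"delta_rot":[0,0,0],"slide":[0,0,0],"hand":7.2}])

```text
time_s: 2.05
position: [0.4403, 0.0225, 0.0406]
orientation: [-0.04, 1.563, 0.045]
force: [-1.3, -0.2, -0.7]
opening: 0.0722
```

```bash
python3 go.py 0.48 0.0175 0.013; python3 go.py 0.518 -0.011 0.013
```

```text
t 2.05 pos [0.4403 0.0225 0.0406] F [-1.3 -0.2 -0.7] rot [ 0.41  0.43 -0.18] slide_now [ 2.79 -0.72  3.92] slide_aligned [ 2.76 -0.68  3.95]
t 2.05 pos [0.4403 0.0225 0.0406] F [-1.3 -0.2 -0.7] rot [ 0.41  0.43 -0.18] slide_now [ 2.81 -3.77  7.56] slide_aligned [ 2.76 -3.71  7.61]
```

Call:
step_arm(series=[{"delta_rot":[0.4,0.4,-0.2],"slide":[2,-0.5,0.3],"hand":7.2},{"delta_rot":[0,0,0],"slide":[1.0,-0.2,0.7],"hand":7.2},{"delta_rot":[0,0,0],"slide":[0,0,1.5],"hand":7.2},{"delta_rot":[0,0,0],"slide":[0,0,1.5],"hand":7.2},{"delta_rot":[0,0,0],"slide":[0,0,0.6],"hand":7.2}])

```text
time_s: 2.55
position: [0.491, 0.0225, 0.017]
orientation: [-0.042, 1.562, 0.043]
force: [-2.2, -0.7, -0.1]
opening: 0.072
```

```bash
python3 - <<'E'
from h import *
shot('wrist','w2'); go([.518,-.011,.013])
E
```

```text
t 2.6 pos [0.4919 0.0226 0.0174] F [ 0.8 -0.5  0.9] rot [ 0.41  0.57 -0.02] slide_now [ 0.46 -3.49  2.42] slide_aligned [ 0.44 -3.47  2.45]
```

View pics/w2.png

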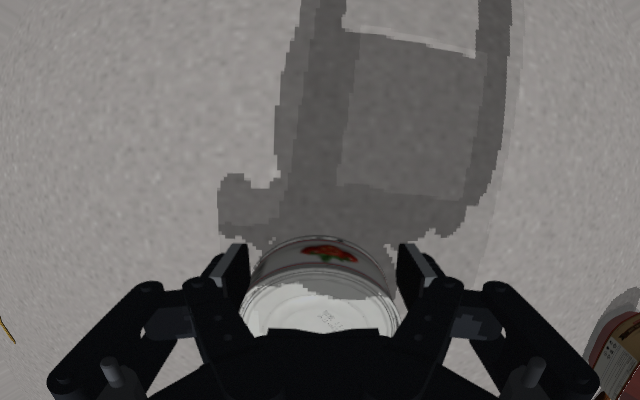

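The tin sits centred between the fingers (edges about 245 and 400). Now I'll push it diagonally onto the clip's line.

Call:
step_arm(series=[{"delta_rot":[0,0,0],"slide":[0.1,-0.8,0.9],"hand":7.2},{"delta_rot":[0,0,0],"slide":[0.1,-1,0.7],"hand":7.2},{"delta_rot":[0,0,0],"slide":[0.1,-1,0.7],"hand":7.2},{"delta_rot":[0,0,0],"slide":[0,-1,0.6],"hand":7.2},{"delta_rot":[0,0,0],"slide":[0,0,0],"hand":7.2}])

```text
time_s: 3.1
position: [0.526, -0.0154, 0.0172]
orientation: [-0.042, 1.558, 0.046]
force: [-0.2, -0.5, -0.2]
opening: 0.0721
```

```bash
python3 go.py 0.518 -0.011 .013
```

```text
t 3.1 pos [ 0.526  -0.0154  0.0172] F [-0.2 -0.5 -0.2] rot [ 0.51  0.72 -0.12] slide_now [ 0.41  0.48 -0.78] slide_aligned [ 0.42  0.48 -0.78]
```

Call:
step_arm(series=[{"delta_rot":[0.5,0.7,0],"slide":[0,0,-2],"hand":7.2},{"delta_rot":[0,0,0],"slide":[0,0,-2],"hand":7.2},{"delta_rot":[0,0,0],"slide":[0.2,0,0],"hand":4.4},{"delta_rot":[0,0,0],"slide":[0,0,0],"hand":4.4}])

```text
time_s: 3.5
position: [0.4868, -0.0208, 0.0147]
orientation: [-0.034, 1.568, 0.033]
force: [-0.2, 0.5, 0.3]
opening: 0.0447
```

```bash
python3 - <<'E'
from h import *
np.set_printoptions(precision=4,suppress=True)
shot('top','top1');shot('side','side1');go([.518,-.011,.013])
for f in ('top1','side1'):
    P=pts(f).reshape(-1,3)
    T=P[(P[:,2]>.035)&(P[:,2]<.046)&(abs(P[:,0]-.55)<.07)&(abs(P[:,1]+.01)<.07)]
    for _ in range(3):
        m=np.median(T[:,:2],0); T=T[np.hypot(*(T[:,:2]-m).T)<.046]
    print(len(T),m,T[:,:2].mean(0),T.min(0),T.max(0))
cv2.imwrite('pics/c1.png',np.hstack([cv2.resize(cv2.imread('pics/top1.png')[150:250,265:365],(400,400)),cv2.resize(cv2.imread('pics/side1.png')[180:280,270:370],(400,400))]))
E
```

```text
t 3.6 pos [ 0.4872 -0.0206  0.0149] F [-0.8 -0.1 -0.4] rot [-0.21  0.16  0.04] slide_now [0.2  0.83 3.12] slide_aligned [0.19 0.82 3.12]
221 [ 0.5777 -0.0194] [ 0.5796 -0.0198] [ 0.5574 -0.0592  0.035 ] [0.6013 0.0239 0.0453]
369 [ 0.56   -0.0135] [ 0.5597 -0.0133] [ 0.5168 -0.0573  0.0351] [0.6028 0.0314 0.0423]
```

View pics/c1.png

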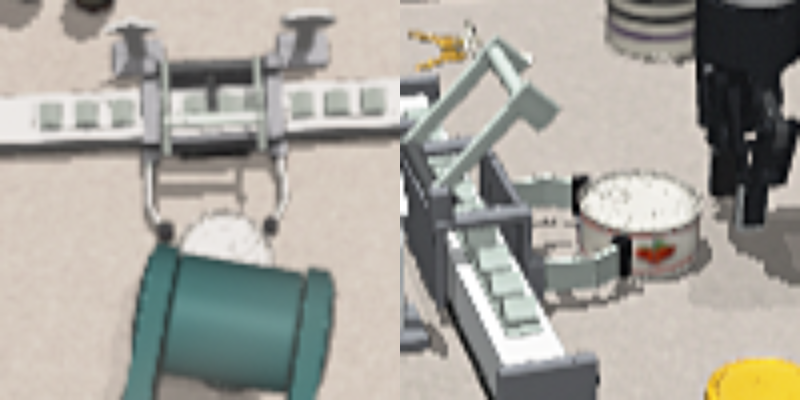

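The tin is now at about (0.560, -0.013), right in front of both tips and on their line. I'll centre the narrower fingers and push.

Call:
step_arm(series=[{"delta_rot":[-0.2,0.2,0],"slide":[0.1,0.8,1],"hand":4.4},{"delta_rot":[0,0,0],"slide":[0,0.1,0.8],"hand":4.4}])

```text
time_s: 3.8
position: [0.5065, -0.0104, 0.0141]
orientation: [-0.037, 1.57, 0.036]
force: [-0.1, 0.7, -0.1]
opening: 0.0443
```

```bash
python3 go.py 0.560 -0.012 .013
```

```text
t 3.8 pos [ 0.5065 -0.0104  0.0141] F [-0.1  0.7 -0.1] rot [-0.04  0.01  0.04] slide_now [ 0.11 -0.41  5.34] slide_aligned [ 0.11 -0.41  5.34]
```

Call:
step_arm(series=[{"delta_rot":[0,0,0],"slide":[0,-0.4,0.5],"hand":4.4},{"delta_rot":[0,0,0],"slide":[0,0,1],"hand":4.4},{"delta_rot":[0,0,0],"slide":[0,0,1],"hand":4.4},{"delta_rot":[0,0,0],"slide":[0,0,0.8],"hand":4.4}])

```text
time_s: 4.2
position: [0.5305, -0.0125, 0.013]
orientation: [-0.039, 1.604, 0.038]
force: [-20.8, -1.3, 19.8]
opening: 0.044
```

```bash
python3 go.py 0.560 -0.012 .013
```

```text
t 4.2 pos [ 0.5305 -0.0125  0.013 ] F [-20.8  -1.3  19.8] rot [ 0.13 -1.94 -0.  ] slide_now [-0.1  -0.09  2.94] slide_aligned [-0.   -0.09  2.94]
```

Call:
step_arm(series=[{"delta_rot":[0,-1,0],"slide":[-0.3,0,0.6],"hand":4.4}])

```text
time_s: 4.3
position: [0.533, -0.0123, 0.0143]
orientation: [-0.039, 1.599, 0.039]
force: [-7.6, -0.8, -1.8]
opening: 0.0442
```

```bash
python3 - <<'E'
from h import *
shot('side','side2'); go([.560,-.012,.013])
P=pts('side2').reshape(-1,3)
T=P[(P[:,2]>.035)&(P[:,2]<.05)&(abs(P[:,0]-.58)<.055)&(abs(P[:,1]+.01)<.06)]
for _ in range(3):
    m=np.median(T[:,:2],0); T=T[np.hypot(*(T[:,:2]-m).T)<.046]
print(len(T),m,T.min(0),T.max(0))
cv2.imwrite('pics/c2.png',cv2.resize(cv2.imread('pics/side2.png')[180:280,260:380],(720,600)))
E
```

```text
t 4.35 pos [ 0.5333 -0.0123  0.0143] F [-8.8 -0.2 -0.4] rot [ 0.15 -1.54 -0.03] slide_now [ 0.06 -0.1   2.68] slide_aligned [ 0.13 -0.1   2.67]
417 [ 0.57860682 -0.0102133 ] [ 0.53800577 -0.05370253  0.03502229] [0.62247113 0.03480515 0.04988417]
```

View pics/c2.png

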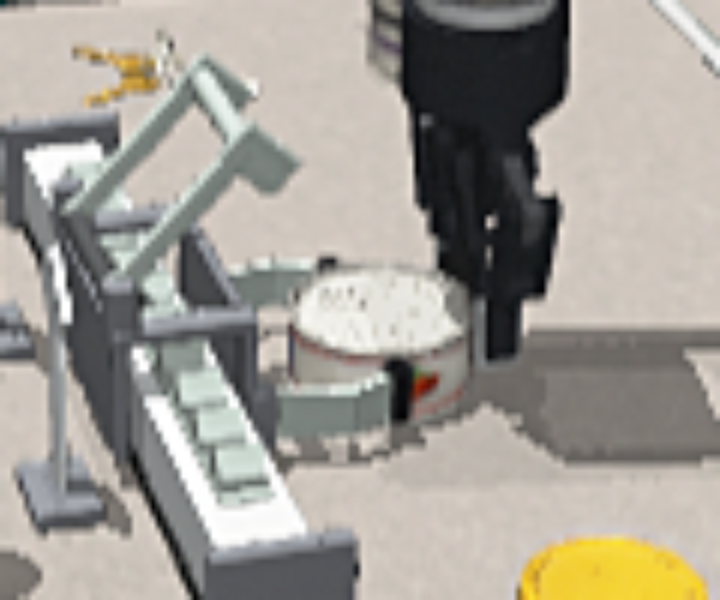

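The tin is between the prongs with its widest part just short of the tips (centre about 0.580), flat and straight. I'll keep pushing, at the same height.

Call:
step_arm(series=[{"delta_rot":[0,-1.2,0],"slide":[-0.1,0,0.9],"hand":4.4},{"delta_rot":[0,0,0],"slide":[-0.1,0,0.9],"hand":4.4},{"delta_rot":[0,0,0],"slide":[-0.1,0,0.9],"hand":4.4}])

```text
time_s: 4.65
position: [0.5481, -0.0115, 0.0133]
orientation: [-0.039, 1.611, 0.04]
force: [-7.7, -1.0, 4.9]
opening: 0.0439
```

```bash
python3 go.py 0.560 -0.012 .013
```

```text
t 4.65 pos [ 0.5481 -0.0115  0.0133] F [-7.7 -1.   4.9] rot [ 0.19 -2.32 -0.08] slide_now [-0.02 -0.11  1.18] slide_aligned [ 0.03 -0.11  1.18]
```

Call:
step_arm(series=[{"delta_rot":[0,-1.5,0],"slide":[-0.2,0,0.8],"hand":4.4},{"delta_rot":[0,0,0],"slide":[-0.1,0,0.8],"hand":4.4},{"delta_rot":[0,0,0],"slide":[-0.1,0,0.6],"hand":4.4}])

```text
time_s: 4.95
position: [0.5622, -0.0107, 0.0137]
orientation: [-0.039, 1.611, 0.041]
force: [-27.1, -2.1, 15.7]
opening: 0.044
```

```bash
python3 - <<'E'
from h import *
shot('side','side3'); go([.560,-.012,.013])
P=pts('side3').reshape(-1,3)
T=P[(P[:,2]>.035)&(P[:,2]<.044)&(abs(P[:,0]-.6)<.045)&(abs(P[:,1]+.01)<.05)]
print(len(T),np.median(T,0),T.min(0),T.max(0))
E
```

```text
t 5.0 pos [ 0.562  -0.0107  0.0137] F [-20.3  -1.2  10.6] rot [ 0.22 -2.39 -0.13] slide_now [ 0.08 -0.12 -0.21] slide_aligned [ 0.07 -0.12 -0.21]
395 [ 0.602351   -0.00723995  0.03726219] [ 0.55508175 -0.05925842  0.03505358] [0.64313658 0.03962305 0.04374329]
```

Call:
step_arm(series=[{"delta_rot":[0,0,0],"slide":[-0.1,0,0.3],"hand":4.4},{"delta_rot":[0,0,0],"slide":[-0.1,0,0.1],"hand":4.4},{"delta_rot":[0,0,0],"slide":[0,0,-1],"hand":4.4},{"delta_rot":[0,-2,0],"slide":[0,0,-3],"hand":4.4},{"delta_rot":[0,0,0],"slide":[-1,0,-4],"hand":2}])

```text
time_s: 5.5
position: [0.4861, -0.0154, 0.0265]
orientation: [-0.039, 1.584, 0.042]
force: [0.1, -0.4, 1.1]
opening: 0.0308
```

Call:
step_arm(series=[{"delta_rot":[0,0,0],"slide":[-4,0,-3],"hand":2},{"delta_rot":[0,0,0],"slide":[-5,0,-2],"hand":2},{"delta_rot":[0,0,0],"slide":[-4,0,0],"hand":2},{"delta_rot":[0,0,0],"slide":[0,0,0],"hand":2}])

```text
time_s: 5.9
position: [0.4349, -0.0182, 0.1602]
orientation: [-0.04, 1.579, 0.041]
force: [0.7, -0.7, -0.2]
opening: 0.02
```

```bash
python3 - <<'E'
from h import *
np.set_printoptions(precision=4,suppress=True)
shot('side','side4');shot('top','top4'); go([.560,-.012,.013])
for f in('side4','top4'):
    P=pts(f).reshape(-1,3)
    T=P[(P[:,2]>.036)&(P[:,2]<.042)&(abs(P[:,0]-.6)<.05)&(abs(P[:,1]+.01)<.05)]
    print(f,len(T),np.median(T,0),T.min(0),T.max(0))
    B=P[(P[:,2]>.13)&(P[:,2]<.17)&(abs(P[:,0]-.65)<.04)&(abs(P[:,1]+.01)<.05)]
    print('bar',len(B),np.median(B,0),B.min(0),B.max(0))
cv2.imwrite('pics/c4.png',np.hstack([cv2.resize(cv2.imread('pics/top4.png')[150:250,265:365],(400,400)),cv2.resize(cv2.imread('pics/side4.png')[180:280,260:360],(400,400))]))
E
```

```text
t 6.0 pos [ 0.4323 -0.0177  0.1549] F [0.1 0.2 0. ] rot [ 0.24 -1.06 -0.18] slide_now [13.95 -0.13 13.04] slide_aligned [14.19 -0.03 12.78]
side4 304 [ 0.6052 -0.0094  0.0376] [ 0.5669 -0.0587  0.036 ] [0.6437 0.0384 0.042 ]
bar 245 [0.6579 0.0185 0.1446] [ 0.6315 -0.0459  0.1301] [0.6811 0.0373 0.1597]
top4 380 [ 0.6075 -0.0094  0.0386] [ 0.5669 -0.0594  0.036 ] [0.6489 0.0374 0.042 ]
bar 143 [ 0.6552 -0.0095  0.1521] [ 0.6319 -0.0467  0.1312] [0.6857 0.0315 0.1646]
```

View pics/c4.png

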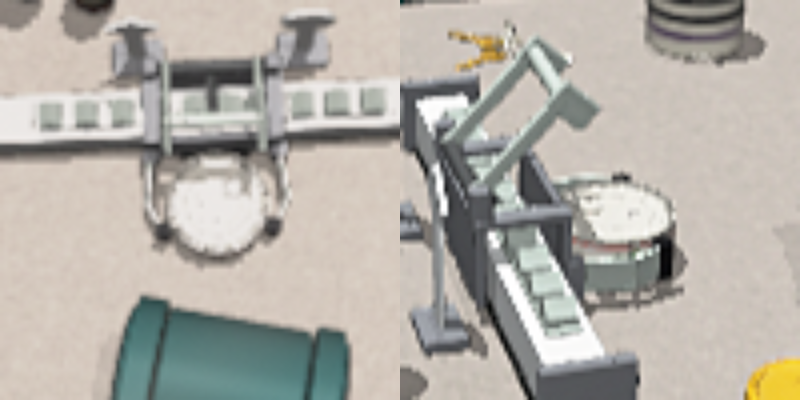

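The tin is home: its centre is at (0.608, -0.009) and the prong tips sit in front of its widest part. Now the bar: two nearly closed fingers go in between the cheeks.

```bash
cat > gr.py <<'E'
import sys; from h import *
a=[float(v) for v in sys.argv[1:]]; CM=np.array([.686,-.0065,0])
for i in range(0,len(a),3): 
    go(CM+R.from_rotvec([0,0,YAW]).as_matrix()@np.array(a[i:i+3]))
p=monitor.state()['position']; print('rail',np.round(R.from_rotvec([0,0,-YAW]).as_matrix()@(p-CM),4))
E
python3 gr.py -.1 .006 .129
```

```text
t 6.0 pos [ 0.4323 -0.0177  0.1549] F [0.1 0.2 0. ] rot [ 0.24 -1.06 -0.18] slide_now [ 2.31  0.46 15.44] slide_aligned [ 2.59  0.53 15.4 ]
rail [-0.254   0.0007  0.1549]
```

Call:
step_arm(series=[{"delta_rot":[0.2,-1.0,-0.2],"slide":[0.6,0.2,4],"hand":1},{"delta_rot":[0,0,0],"slide":[0.7,0.2,4],"hand":1},{"delta_rot":[0,0,0],"slide":[0.6,0.1,4],"hand":1},{"delta_rot":[0,0,0],"slide":[0.5,0,3],"hand":1},{"delta_rot":[0,0,0],"slide":[0,0,0],"hand":1}])

```text
time_s: 6.5
position: [0.5839, -0.0045, 0.1183]
orientation: [-0.036, 1.581, 0.038]
force: [-0.2, -0.4, 0.6]
opening: 0.0097
```

```bash
python3 gr.py -.05 .006 .129
```

```text
t 6.5 pos [ 0.5839 -0.0045  0.1183] F [-0.2 -0.4  0.6] rot [ 0.01 -0.6  -0.07] slide_now [-1.12 -0.08  5.18] slide_aligned [-1.07 -0.08  5.19]
rail [-0.1019  0.0068  0.1183]
```

Call:
step_arm(series=[{"delta_rot":[0,-0.6,0],"slide":[-1.1,0,1],"hand":1},{"delta_rot":[0,0,0],"slide":[0,0,1.8],"hand":1},{"delta_rot":[0,0,0],"slide":[0,0,1.5],"hand":1},{"delta_rot":[0,0,0],"slide":[0,0,0.6],"hand":1}])

```text
time_s: 6.9
position: [0.6295, -0.0014, 0.1184]
orientation: [-0.035, 1.588, 0.04]
force: [0.3, -0.2, -0.5]
opening: 0.0102
```

```bash
python3 gr.py -.034 .006 .139 0 .006 .151
```

```text
t 6.9 pos [ 0.6295 -0.0014  0.1184] F [ 0.3 -0.2 -0.5] rot [ 0.04 -1.   -0.22] slide_now [-2.1  -0.17  2.19] slide_aligned [-2.06 -0.17  2.22]
t 6.9 pos [ 0.6295 -0.0014  0.1184] F [ 0.3 -0.2 -0.5] rot [ 0.04 -1.   -0.22] slide_now [-3.36 -0.16  5.56] slide_aligned [-3.26 -0.17  5.62]
rail [-0.0562  0.0077  0.1184]
```

Call:
step_arm(series=[{"delta_rot":[0,-1,-0.2],"slide":[-1.1,-0.1,0.2],"hand":1},{"delta_rot":[0,0,0],"slide":[-0.3,0,0.8],"hand":1},{"delta_rot":[0,0,0],"slide":[-1.1,0,1.0],"hand":1}])

```text
time_s: 7.2
position: [0.6455, -0.0015, 0.1392]
orientation: [-0.037, 1.582, 0.038]
force: [-3.3, 0.2, -2.5]
opening: 0.0098
```

```bash
python3 gr.py -.0335 .006 .139 0.002 .006 .1516
```

```text
t 7.2 pos [ 0.6455 -0.0015  0.1392] F [-3.3  0.2 -2.5] rot [ 0.03 -0.67 -0.08] slide_now [ 0.01 -0.09  0.67] slide_aligned [ 0.02 -0.09  0.67]
t 7.2 pos [ 0.6455 -0.0015  0.1392] F [-3.3  0.2 -2.5] rot [ 0.03 -0.67 -0.08] slide_now [-1.29 -0.09  4.21] slide_aligned [-1.24 -0.09  4.22]
rail [-0.0402  0.0069  0.1392]
```

Contact made with the bar. Now I'll follow the arc.

Call:
step_arm(series=[{"delta_rot":[0,-0.7,0],"slide":[-0.4,0,1.3],"hand":1},{"delta_rot":[0,0,0],"slide":[-0.8,0,1.4],"hand":1},{"delta_rot":[0,0,0],"slide":[-0.6,0,1.4],"hand":1},{"delta_rot":[0,0,0],"slide":[-0.3,0,0.9],"hand":1}])

```text
time_s: 7.6
position: [0.686, 0.0006, 0.1605]
orientation: [-0.036, 1.597, 0.038]
force: [-6.6, -0.4, -3.6]
opening: 0.0102
```

```bash
python3 gr.py 0.002 .006 .1516; python3 - <<'E'
from h import *
shot('side','side5');P=pts('side5').reshape(-1,3)
cv2.imwrite('pics/c5.png',cv2.resize(cv2.imread('pics/side5.png')[150:290,240:380],(600,600)))
E
```

```text
t 7.6 pos [6.860e-01 6.000e-04 1.605e-01] F [-6.6 -0.4 -3.6] rot [-0.   -1.49 -0.1 ] slide_now [ 0.89 -0.11  0.19] slide_aligned [ 0.89 -0.1   0.17]
rail [0.0003 0.007  0.1605]
```

View pics/c5.png

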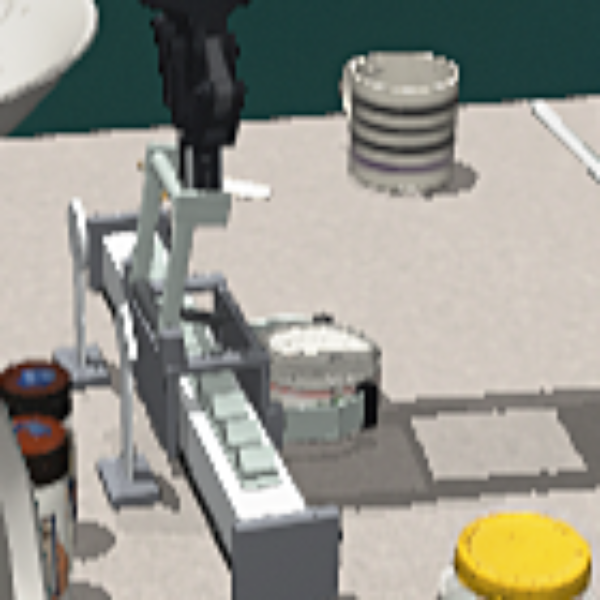

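The bar is up at about 0.6 rad, with the fingers in front of it and between the cheeks, and the tin still in the clip. Next I'll slide it toward +y.

Call:
step_arm(series=[{"delta_rot":[0,-1.0,0],"slide":[0.2,0.8,0.2],"hand":1},{"delta_rot":[0,0,0],"slide":[0,1.2,0.1],"hand":1},{"delta_rot":[0,0,0],"slide":[0,1.2,0.1],"hand":1},{"delta_rot":[0,0,0],"slide":[0,1.0,0.1],"hand":1}])

```text
time_s: 8.05
position: [0.6807, 0.036, 0.1585]
orientation: [-0.038, 1.601, 0.024]
force: [-7.9, -4.1, -0.7]
opening: 0.0103
```

```bash
cat > car.py <<'E'
from h import *
import sys
f=sys.argv[1]; CM=np.array([.686,-.0065,0]); Q=R.from_rotvec([0,0,YAW]).as_matrix()
for n in ('side','top'):
    shot(n,n+f); W=(pts(n+f).reshape(-1,3)-CM)@Q
    T=W[(W[:,2]>.034)&(W[:,2]<.042)&(W[:,0]>-.13)&(W[:,0]<-.045)&(abs(W[:,1]-.03)<.13)]
    L=W[(W[:,2]>.07)&(W[:,2]<.079)&(abs(W[:,0])<.033)&(abs(W[:,1])<.2)]
    B=W[(W[:,2]>.13)&(W[:,2]<.185)&(W[:,0]>-.06)&(W[:,0]<.02)&(abs(W[:,1])<.16)]
    for nm,q in (('tin',T),('saddle76',L),('bar/hand',B)):
        if len(q): print(n,nm,len(q),np.round(np.percentile(q,[1,50,99],axis=0)*1e3).astype(int).tolist())
E
python3 gr.py 0.004 .067 .155; python3 car.py 6
```

```text
t 8.05 pos [0.6807 0.036  0.1585] F [-7.9 -4.1 -0.7] rot [-0.43 -1.78  0.49] slide_now [0.31 2.44 0.72] slide_aligned [0.35 2.43 0.73]
rail [-0.0033  0.0427  0.1585]
side tin 466 [[-118, -22, 34], [-81, 37, 37], [-47, 95, 41]]
side saddle76 259 [[-30, -20, 70], [-7, 48, 74], [33, 96, 78]]
side bar/hand 309 [[-13, -1, 132], [10, 62, 171], [20, 79, 185]]
top tin 123 [[-103, -23, 35], [-59, 34, 38], [-45, 94, 42]]
top saddle76 150 [[-32, -21, 70], [-15, 38, 76], [20, 93, 79]]
top bar/hand 16 [[-16, 28, 157], [-12, 54, 173], [-4, 76, 182]]
```

Friction is carrying the carriage along, and it's now at about +36 mm. It needs 24 mm more.

Call:
step_arm(series=[{"delta_rot":[-0.4,-1.0,0.4],"slide":[0.1,0.9,0.6],"hand":1},{"delta_rot":[0,0,0],"slide":[0,1.0,0.3],"hand":1},{"delta_rot":[0,0,0],"slide":[0,0.7,0.2],"hand":1},{"delta_rot":[0,0,0],"slide":[0,0.1,0.1],"hand":1}])

```text
time_s: 8.55
position: [0.6814, 0.0614, 0.1582]
orientation: [-0.042, 1.607, 0.03]
force: [-7.4, -0.6, -0.5]
opening: 0.01
```

```bash
python3 gr.py 0.004 .067 .155; python3 car.py 7
```

```text
t 8.55 pos [0.6814 0.0614 0.1582] F [-7.4 -0.6 -0.5] rot [-0.11 -2.09  0.39] slide_now [ 0.3  -0.1   0.56] slide_aligned [ 0.32 -0.11  0.54]
rail [-0.0014  0.0681  0.1582]
side tin 500 [[-118, 4, 34], [-80, 62, 37], [-48, 120, 41]]
side saddle76 259 [[-31, 3, 70], [-7, 70, 74], [32, 121, 78]]
side bar/hand 282 [[-12, 22, 133], [10, 87, 172], [20, 103, 184]]
top tin 110 [[-101, 0, 34], [-59, 25, 38], [-45, 114, 42]]
top saddle76 147 [[-32, 1, 71], [-17, 58, 75], [25, 116, 79]]
top bar/hand 22 [[-14, 49, 165], [-11, 73, 175], [-5, 97, 185]]
```

The carriage is at about +61 mm with the bar up and the tin in the clip, and the tab is at about +68. I'll hold briefly, then follow the arc back down.

Call:
step_arm(series=[{"delta_rot":[0,0,0],"slide":[0,0,0.1],"hand":1},{"delta_rot":[0,0,0],"slide":[0,0,0.1],"hand":1},{"delta_rot":[0,0,0],"slide":[0.3,0,-1.5],"hand":1},{"delta_rot":[0,0,0],"slide":[0.6,0,-1.6],"hand":1},{"delta_rot":[0,0,0],"slide":[0.6,0,-1.6],"hand":1}])

```text
time_s: 9.15
position: [0.6264, 0.0585, 0.1431]
orientation: [-0.042, 1.628, 0.029]
force: [0.7, -0.4, 0.0]
opening: 0.0101
```

Call:
step_arm(series=[{"delta_rot":[0,-1,0],"slide":[0.6,0,-1.6],"hand":1},{"delta_rot":[0,0,0],"slide":[0,0,-2.5],"hand":1},{"delta_rot":[0,0,0],"slide":[-0.5,0,-4],"hand":1},{"delta_rot":[0,0,0],"slide":[-2,0,-5],"hand":1},{"delta_rot":[0,0,0],"slide":[-2,0,-4],"hand":1}])

```text
time_s: 9.65
position: [0.4554, 0.051, 0.185]
orientation: [-0.041, 1.61, 0.029]
force: [0.3, -0.0, 1.1]
opening: 0.0102
```

```bash
python3 gr.py 0.004 .067 .155; python3 car.py 8; python3 - <<'E'
import cv2,numpy as np
cv2.imwrite('pics/c8.png',np.hstack([cv2.resize(cv2.imread('pics/top8.png')[145:245,245:345],(400,400)),cv2.resize(cv2.imread('pics/side8.png')[180:300,250:370],(400,400))]))
E
```

```text
t 9.65 pos [0.4554 0.051  0.185 ] F [ 0.3 -0.   1.1] rot [-0.15 -2.26  0.36] slide_now [ 2.08 -0.05 23.27] slide_aligned [ 3.   -0.13 23.17]
rail [-0.2277  0.0683  0.185 ]
side tin 478 [[-118, 5, 34], [-81, 62, 37], [-48, 120, 41]]
side saddle76 234 [[-30, 6, 70], [-2, 92, 75], [33, 122, 78]]
side bar/hand 268 [[-51, 24, 130], [-28, 88, 144], [-8, 104, 159]]
top tin 483 [[-117, 1, 34], [-81, 58, 38], [-46, 117, 42]]
top saddle76 154 [[-32, 3, 71], [-10, 59, 76], [27, 118, 79]]
top bar/hand 145 [[-53, 20, 133], [-31, 60, 152], [-7, 100, 163]]
```

View pics/c8.png

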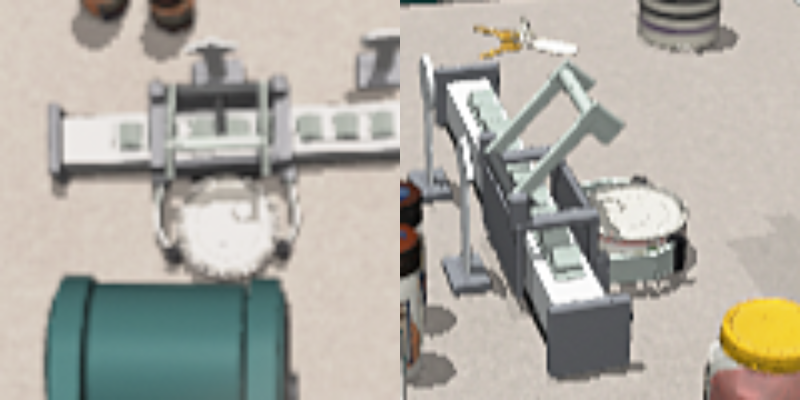

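The bar is down at its starting height, and the carriage stands at +60 mm, level with the diamond tab. The tin is in the clip and the arm is clear, so I'm handing in.

Call:
step_arm(series=[{"delta_rot":[0,0,0],"slide":[0,0,0],"hand":1},{"delta_rot":[0,0,0],"slide":[0,0,0],"hand":1},{"delta_rot":[0,0,0],"slide":[0,0,0],"hand":1}])

```text
time_s: 10.05
position: [0.4575, 0.0512, 0.1903]
orientation: [-0.041, 1.596, 0.029]
force: [0.7, -0.7, -0.3]
opening: 0.0099
```

```bash
python3 -c "
from h import *
print(monitor.state()['force']); print(job.job_done())"
```

```text
[ 0.73555795 -0.66461684 -0.25226761]
the job is handed in; nothing more can be done
None
```

I finished the job and handed it in at about 10 s of robot time; the interface gave no verdict. I nudged the tin into line, pushed it into the clip until it stopped against the pad, and lifted the release bar along its arc. Then I slid the carriage about 60 mm toward +y and let the bar drop.

- **Which tab:** the +y tab is the pointed one. Its head narrows to about 5–12 mm at the top, against about 30 mm for the other. I read this from depth profiles only, because the hand hid the tabs from the wrist camera.
- **Carriage:** it stands at about +60 mm along the rail, and I measured the tab at about +68 mm, so it is within the 20 mm limit. The two cameras differed by about 2–3 mm.
- **Release bar:** it is back at its starting height and position, so I take it as locked in the +60 mm notch.
- **Tin:** before the slide I measured it within about 1 mm of home. After the slide it was still flat in the clip and looked home in both views, but that last reading was coarser because the prongs were included.
- **Robot and bystanders:** the arm is clear, with under about 1 N at the wrist. The jar and mug were never approached, but I did not measure them again at the end.
- **Push forces:** the highest wrist reading during the push was about 27 N horizontally. While the tin was passing the prong tips I also saw about 20 N upward, which I put down to finger friction, and it fell away when I raised the fingers slightly.

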